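# Set the artificial-eye carrier into the jig corner with the setting pin

## Robot

A 6-joint arm with a two-finger parallel gripper is mounted at the origin on the work surface. World frame = base frame: x ahead of the robot, y to its left, z up, the work surface at z = 0. Lengths are in m, angles in rad, forces in N, time in s.
With the tool pointing down it reaches from about 0.15 to 0.775 m from the base axis. Payload 6.1 kg.
Tool frame: the origin (TCP) lies midway between the tips of the shut fingers; the grasp point (between the pads) lies 19 mm behind it; z points along the fingers, y is the line along which they close (so a half turn about z gives the same grasp; the last joint's range is limited). The gripper opens to 85 mm and grips with 20 to 120 N. Pads are 22 mm wide; open, the fingers measure 114 mm over their backs; the gripper's body (76 mm by 85 mm) begins 54 mm behind the grasp point. The pads swing forward as they close: fully open they stand 13 mm farther back than shut.
Start: joints at [-1.239, 0.126, -0.04, 1.405, 0, 1.571], TCP at [0.171, -0.496, 0.231] pointing down, gripper open.
Joint ranges: [-2.72, 2.72], [-0.95, 1.95], [-1.27, 1.35], [-1.78, 2.02], [-1.46, 1.47], [-3.14, 3.14]. Speed limits (rad/s): [2.39, 2.39, 3.01, 3.14, 3.14, 3.14].

## Interface

Orientations are given as a 3x3 rotation matrix whose columns are the frame's x, y, z axes.
In Python, from workcell import ctrl gives the robot as it stands.
- The arm moves only by the shell command python3 -m pendant [FORCE], which reads ROWS from standard input. ROWS is a JSON list of rows, 1 to 8 of them, each written [[rx, ry, rz], [dx, dy, dz], opening]: a rotation vector rx, ry, rz in rad, then dx, dy, dz in m, then the finger opening in m; each row shifts and turns the commanded pose from where the row before left it, along the tool's axes as they then stand; what a row does not reach is not made up. A row lasts 1/12 s, in which the tool goes at most 0.0417 m and 0.125 rad, less where a joint would pass 70% of its speed; a pose out of reach is approached as far as the arm can. The fingers move at their own pace and stop on an object; FORCE is the grip in N (left out, the last holds). Time passes only in rows, so rows that do not move let the fingers close. It prints the time, the measured TCP pose, the force, the opening and the grip force at its end. Input that does not fit is refused with a message, and nothing moves.
- ctrl.observe(): the state, without advancing time (a new reading comes with each control period).
- ctrl.camera(name): name is "side" or "top"; returns (picture, depth): 480x640x3 uint8, red, green, blue; 480x640 float32, m along the optical axis (not along the pixel's ray), 0 where there is no reading.
- ctrl.calibration(name): a dict with "camera_matrix" (3x3 intrinsics, pixels), "extrinsics" (4x4, takes a point from camera to world coordinates). Camera axes: x right, y down, z forward; pixel columns grow to the right and rows downward; lengths in m; the calibration is good to about 2 mm. A picture is of the moment at which its call begins. calibration takes no time and is no camera call.
- ctrl.hand_in(): hands the job in; it is judged then, once.
The state is a dict: "time_s": time; "q": joint angles; "joint_vel": joint speeds; "effort": joint torques, N m; "tool_pos": TCP position; "orientation": TCP orientation; "contact_force": force on the tool from outside, world axes, zero at the start; "wrist_torque": the same for the moment, N m; "width": finger opening in m; "finger_force": force on a finger pad.
Only numpy, scipy, OpenCV 4.12 (cv2) and the standard library are available. Lean on these libraries where they do the work, as an engineer would, in place of code of your own. Each camera call takes 0.05 s, during which the arm holds its last target. There are 200 camera calls.

## Task

Take the setting pin out of its wooden stand, put its shank well down through the square hole in the white carrier that holds two artificial eyes, and with the pin slide the carrier into the corner of the jig until its sides lie flush against both fences. Finish while still holding the pin and pressing the carrier steadily and firmly against both fences at once: do not let go. The eyes are freshly painted, so the gripper must not touch the carrier or the eyes, and leave the bottle, the glass and the jar alone.

Things in the scene. Friction and masses are not known exactly. Their poses are not given: they have to be found in the camera images.
- jig: Corner jig, fixed to the bench: dark steel plate 200 (x) x 170 (y) x 12 mm thick, with two aluminium fences 15 mm thick and 16 mm high on its top. Origin at the centre of its underside, z up; its yaw on the bench varies. One fence runs along the +x edge, the other along the +y edge.
- jig_corner (a point): The inner corner where the two fence faces meet, on the plate's upper face (12 mm above the bench); axes as the jig's. The carrier fully home has its centre 45 mm to -x and 30 mm to -y of this point.
- stop_x: The fence along the jig's +x edge, full 170 mm width, inner face at x = +85 mm of the jig, facing -x. Rigid. Its frame is the jig's frame (same origin and axes), not its own centre.
- stop_y: The fence along the jig's +y edge, 185 mm long, inner face at y = +70 mm of the jig, facing -y. Rigid. Carrier on fences and plate: friction about 0.2; pressed hard on one fence it drags along it. Its frame is the jig's frame (same origin and axes), not its own centre.
- carrier: Loose white block 90 (x) x 60 (y) x 24 mm high, 0.18 to 0.35 kg, on the jig plate, clear of the fences, up to 0.22 rad out of square. Origin: centre of its underside. Two artificial eyes on top at x = +28 and -28 mm, domes 24 mm across, rising to 32 mm above the underside. Its 90 mm side goes against stop_y (push there first: it squares itself), its 60 mm side against stop_x.
- carrier_hole (a point): Centre of the mouth of the carrier's square hole, on its upper face 24 mm above its underside; axes as the carrier's. The hole is 15 mm wide, vertical, goes right through at the carrier's centre, sides along the carrier's x and y, mouth chamfered 1.5 mm.
- stand: Fixed wooden block 70 x 70 x 30 mm high, origin at the centre of its underside. A round hole of 11 mm in the middle of its top, 24 mm deep, holds the pin upright with its tip 6 mm above the bench.
- pin: Setting pin, 70 g, standing upright in the stand. Origin at the tip (lower end), z up along the shank. Steel shank 10 mm in diameter, 45 mm long, with a chamfered tip; above it an aluminium grip 20 x 20 mm square (flats across the pin's x and y) from 45 to 89 mm above the tip. Lifting it by 24 mm frees it.
- dropper: Bystander: white dropper bottle with a red cap, 28 mm across, 65 mm high; origin at the centre of its underside.
- cup: Bystander: glass tumbler, 64 mm across, 70 mm high; origin at the centre of its underside.
- jar: Bystander: white jar with a black lid, 60 mm across, 60 mm high; origin at the centre of its underside.
Not all that is in view belongs to the job. Leave any yellow look-alike of the pin alone. What is shaped like the carrier but yellow is not meant.

How it is judged:
On the way:
1. the pin's shank is down in the carrier's hole (z of pin in the frame of carrier between -0.006 and 0.012 m and x of pin in the frame of carrier between -0.0075 and 0.0075 m and y of pin in the frame of carrier between -0.0075 and 0.0075 m), for 0.2 s.
At the end, for the whole second after the job is handed in: Through the last second: fingers grip the pin (over 2 N, tilt under 0.35 rad), its tip in the carrier's hole under 12 mm above the underside; carrier flat on the plate, within 2.5 mm of both fences, 0.04 rad of square, pressed on each fence with over 1.5 N (all of step 1 and x of carrier in the frame of jig_corner above -0.0475 m and y of carrier in the frame of jig_corner above -0.0325 m and z of carrier in the frame of jig_corner below 0.003 m and angle between the x axis of carrier and the x axis of jig, either way round below 0.04 rad and contact force between carrier and stop_x above 1.5 N and contact force between carrier and stop_y above 1.5 N and contact force between the fingers and pin above 2 N and angle between pin's own z axis and vertical below 0.35 rad); the arm keeps its last pose, push and grip.
It fails at once if the gripper touches the carrier or its eyes (contact force between any of the fingers, the arm and carrier above 1 N).
It fails at once if a bystander (bottle, glass or jar) is moved more than 30 mm (distance of any of dropper, cup, jar from where it was at the start of the episode above 0.03 m).
It also fails if it takes over 72 s, if anything falls off the work surface, if the arm or the gripper's body presses on something with over 40 N, if the wrist force passes 120 N, or if a joint passes its speed limit or range.

## Working session

There is one attempt and no reset: what is moved stays moved. The work goes in short steps, Python scripts to look and compute and a shell command to move; the robot and the scene stay as the last step left them, time stands still between calls to the robot, and variables do not carry over. Pictures are saved under pics/ and viewed, at most 10 in all, crops included, and the job is handed in when it is done.

```bash
mkdir -p pics; ls
python3 - <<'E'
from workcell import ctrl
import cv2,numpy as np
for n in("top","side"):
    p,d=ctrl.camera(n); cv2.imwrite(f"pics/{n}0.png",p[:,:,::-1]); np.savez(f"{n}0.npz",p=p,d=d)
    c=ctrl.calibration(n); print(n,c)
s=ctrl.observe(); print(s)
E
```

```text
pics
top {'camera_matrix': array([[508.14755613,   0.        , 324.64242263],
       [  0.        , 508.14755613, 242.49905285],
       [  0.        ,   0.        ,   1.        ]]), 'extrinsics': array([[ 0.00144555, -0.99817953,  0.0602954 ,  0.52899982],
       [-0.99979526, -0.00265956, -0.02005885, -0.05421784],
       [ 0.02018269, -0.06025406, -0.99797901,  1.05887583],
       [ 0.        ,  0.        ,  0.        ,  1.        ]])}
side {'camera_matrix': array([[482.48701787,   0.        , 316.52732685],
       [  0.        , 482.48701787, 236.75970738],
       [  0.        ,   0.        ,   1.        ]]), 'extrinsics': array([[-0.80516702, -0.36170093,  0.46997713,  0.21609915],
       [-0.59285069,  0.51135588, -0.62212798,  0.44135471],
       [-0.0153013 , -0.7795432 , -0.62616154,  0.56852977],
       [ 0.        ,  0.        ,  0.        ,  1.        ]])}
{'time_s': 0.1, 'q': array([-1.23899529e+00,  1.26344669e-01, -4.04980990e-02,  1.40536633e+00,
        2.77878234e-05,  1.57080879e+00]), 'joint_vel': array([ 0.00107603, -0.00039007,  0.00293247,  0.00039163, -0.00154598,
        0.00098908]), 'effort': array([-1.17048770e-03, -4.36904633e+01,  3.53604555e+01,  1.36842890e-02,
       -1.21882067e-04,  1.28583363e-06]), 'tool_pos': array([ 0.17091125, -0.49603335,  0.23059729]), 'orientation': array([[ 9.45461270e-01,  3.25734245e-01, -4.33931113e-04],
       [ 3.25734532e-01, -9.45460314e-01,  1.34476137e-03],
       [ 2.77701844e-05, -1.41276615e-03, -9.99999002e-01]]), 'contact_force': array([-0.48044429,  0.21657879, -0.65184171]), 'wrist_torque': array([-0.0035016 ,  0.04122933,  0.02118439]), 'finger_force': 0.0, 'width': 0.08513358722489388}
```

View pics/top0.png

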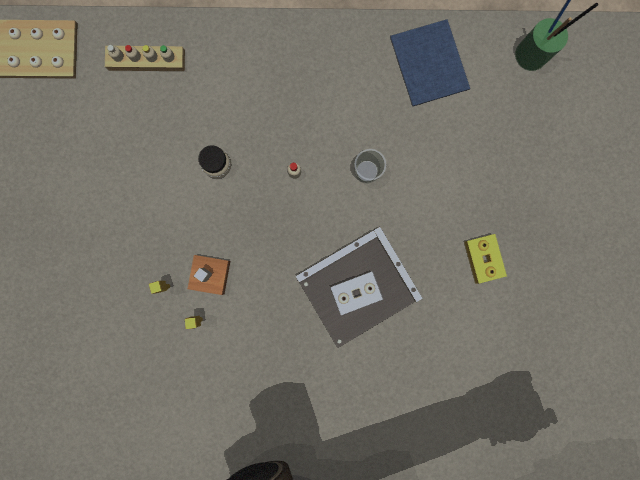

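View pics/side0.png

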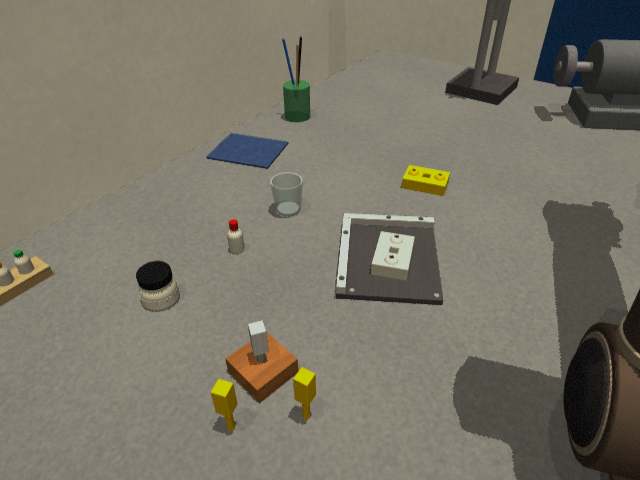

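Top view: the pin's grey grip is at about (202,274) in the orange stand. The look-alikes are the yellow pins at (156,287) and (191,323), and the yellow block at (486,259). The white carrier is at (357,293), the jig corner at about (378,232). I choose the grey pin and the white carrier, and now measure both and check them in one close crop.

```bash
cat > h.py <<'E'
from workcell import ctrl
import cv2,numpy as np
def ray(n,uv):
    c=ctrl.calibration(n);K=c["camera_matrix"];T=c["extrinsics"]
    d=T[:3,:3]@np.linalg.solve(K,[uv[0],uv[1],1.]);return T[:3,3],d
def plane(n,uv,z):
    o,d=ray(n,uv);return o+d*(z-o[2])/d[2]
def tri(uv1,uv2):
    o1,d1=ray("top",uv1);o2,d2=ray("side",uv2)
    s=np.linalg.lstsq(np.c_[d1,-d2],o2-o1,rcond=None)[0]
    a=o1+d1*s[0];b=o2+d2*s[1];return (a+b)/2,np.linalg.norm(a-b)
def blobs(m,amin=20):
    cs,_=cv2.findContours(m.astype(np.uint8),cv2.RETR_EXTERNAL,cv2.CHAIN_APPROX_NONE)
    return [c for c in cs if cv2.contourArea(c)>amin]
E
python3 - <<'E'
from h import *
t=np.load("top0.npz");s=np.load("side0.npz")
for n,f,rois in(("top",t,[(185,245,240,300),(285,220,430,350)]),("side",s,[(240,310,280,375),(330,205,445,305)])):
    p=f["p"]; hsv=cv2.cvtColor(p,cv2.COLOR_RGB2HSV)
    for (x0,y0,x1,y1) in rois:
        m=np.zeros(p.shape[:2],bool)
        m[y0:y1,x0:x1]=((hsv[...,1]<70)&(hsv[...,2]>135))[y0:y1,x0:x1]
        for c in blobs(m,25):
            M=cv2.moments(c);print(n,"area",cv2.contourArea(c),"cen",M['m10']/M['m00'],M['m01']/M['m00'],cv2.minAreaRect(c), cv2.approxPolyDP(c,3,True).reshape(-1,2).tolist())
a=cv2.resize(t["p"][245:305,180:245],None,fx=6,fy=6,interpolation=cv2.INTER_CUBIC)
b=cv2.resize(t["p"][265:320,325:390],None,fx=6,fy=6,interpolation=cv2.INTER_CUBIC)
c=cv2.resize(s["p"][310:370,240:305],None,fx=6,fy=6,interpolation=cv2.INTER_CUBIC)
h=360;f=np.zeros((h,780,3),np.uint8)
f[:360,:390]=a[:360,:390];f[:330,390:780]=b
cv2.imwrite("pics/crop1.png",f[:,:,::-1])
E
```

```text
top area 89.0 cen 200.13483146067415 274.52247191011236 ((200.1400146484375, 274.4800109863281), (10.0, 10.200000762939453), 36.869895935058594) [[199, 268], [194, 276], [201, 281], [206, 273]]
top area 1259.0 cen 356.2114111728885 292.9809372517871 ((356.3227844238281, 292.9723205566406), (29.814611434936523, 44.76641845703125), 69.14553833007812) [[372, 272], [331, 287], [341, 314], [382, 299]]
top area 1060.0 cen 365.9948113207547 259.64622641509436 ((358.57366943359375, 287.0328674316406), (83.5418472290039, 98.37164306640625), 59.58892059326172) [[421, 298], [380, 227], [296, 276], [298, 281], [377, 235], [416, 301]]
side area 423.0 cen 259.67218282111895 327.79393223010237 ((259.5, 328.5), (35.0, 39.0), 90.0) [[246, 311], [240, 321], [244, 341], [240, 338], [240, 346], [248, 335], [241, 323], [247, 321], [251, 335], [265, 331], [268, 325], [272, 328], [268, 331], [272, 329], [271, 335], [279, 342], [279, 325], [274, 324], [277, 319], [272, 318], [266, 325], [262, 319], [249, 323]]
side area 47.0 cen 339.8333333333333 302.09219858156024 ((339.5, 301.5), (19.0, 5.0), 0.0) [[330, 
[... 399 characters left out ...]
 (37.31155776977539, 34.52508544921875), 9.782407760620117) [[381, 231], [372, 263], [407, 269], [414, 237]]
side area 2392.5 cen 378.41407175200277 225.73368164402643 ((387.0, 246.0), (81.99998474121094, 113.99998474121094), 90.0) [[330, 205], [330, 230], [336, 228], [330, 232], [330, 243], [337, 243], [331, 248], [338, 250], [335, 246], [340, 245], [336, 285], [345, 286], [352, 217], [435, 221], [434, 233], [441, 239], [442, 247], [437, 251], [438, 260], [444, 260], [444, 205], [431, 205], [423, 215], [420, 211], [429, 205], [396, 205], [397, 209], [392, 205], [385, 215], [362, 213], [368, 207], [374, 209], [371, 211], [385, 211], [384, 205], [357, 205], [358, 212], [353, 210], [355, 205]]
```

View pics/crop1.png

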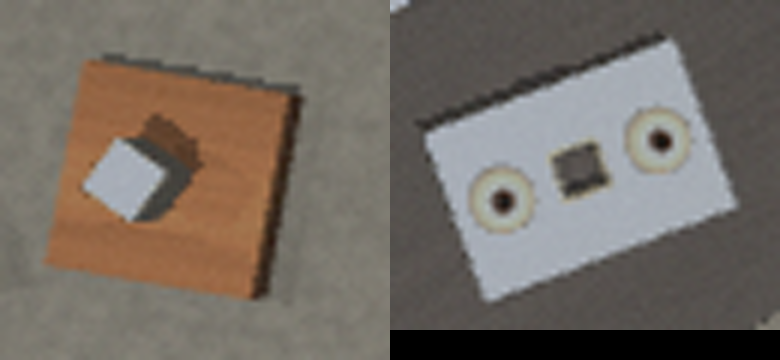

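The crop shows the grey square pin top (no yellow) upright in the orange stand, at about full-frame (200.7,275), and the white carrier's hole at about (356.7,293.5) between the two eyes.

Run:
```python
from h import *
np.set_printoptions(precision=4,suppress=True)
t=np.load("top0.npz");p=t["p"];d=t["d"];hsv=cv2.cvtColor(p,cv2.COLOR_RGB2HSV)
s=np.load("side0.npz");
def dep(n,uv,f):
    o,r=ray(n,uv);return o+r*f[int(round(uv[1])),int(round(uv[0]))]
pt=(200.14,274.5)
print("pin top",plane("top",pt,.095),"depth",dep("top",pt,d))
# stand: orange mask
o=(hsv[...,1]>90)&(hsv[...,0]<15)&(hsv[...,2]>90)
o[:, :150]=0;o[:,260:]=0;o[:230]=0;o[320:]=0
o=o.copy(); cv2.fillConvexPoly(m:=o.astype(np.uint8),np.array([[194,276],[199,268],[206,273],[214,270],[209,280],[201,281]]),1)
c=max(blobs(m),key=cv2.contourArea);r=cv2.minAreaRect(c);print("stand rect",r,"c",plane("top",r[0],.03))
ad=cv2.approxPolyDP(c,4,True).reshape(-1,2);print([plane("top",q,.03)[:2] for q in ad])
# yellow tops
y=(hsv[...,0]>24)&(hsv[...,0]<36)&(hsv[...,1]>150)
for c in blobs(y,25):
    r=cv2.minAreaRect(c)[0];print("yellow",r,dep("top",r,d))
# carrier
tri_=[(372,272),(331,287),(341,314),(382,299)]
w=np.array([plane("top",q,.036)[:2] for q in tri_]);print("carrier",w,w.mean(0),[np.linalg.norm(w[i]-w[i-1]) for i in range(4)])
rc=((356.32,292.97),(29.81,44.77),69.1455)
bx=cv2.boxPoints(rc);w=np.array([plane("top",q,.036)[:2] for q in bx]);print("rect",w.mean(0),[np.linalg.norm(w[i]-w[i-1]) for i in range(4)],[np.arctan2(*(w[i]-w[i-1])[::-1]) for i in range(4)],dep("top",(356-10,293+10),d))
# hole: dark in carrier
g=cv2.cvtColor(p,cv2.COLOR_RGB2GRAY);k=np.zeros_like(g);k[284:304,347:367]=(g<135)[284:304,347:367]
for c in blobs(k,10):
    r=cv2.minAreaRect(c);print("hole",r,plane("top",r[0],.036))
# eyes
# fences: inner edges at top z=.028 via fit
f=np.zeros_like(g);f[220:310,285:430]=((hsv[...,1]<70)&(hsv[...,2]>135))[220:310,285:430]
for q in [(421,298),(380,227),(296,276),(298,281),(377,235),(416,301)]: print("fence",q,plane("top",q,.028)[:2],dep("top",q,d)[2])
for q in [(296,276),(380,227),(421,298),(338,347)]: print("jig",plane("top",q,.02)[:2])
# dark plate outline
pl=np.zeros_like(g);pl[220:360,285:430]=((g<85)|((hsv[...,1]<70)&(hsv[...,2]>135)))[220:360,285:430]
c=max(blobs(pl),key=cv2.contourArea);print(cv2.minAreaRect(c),cv2.approxPolyDP(c,4,True).reshape(-1,2).tolist())
for n,u in(("dropper",(294,167)),("cup",(370,160)),("jar",(212,158))): print(n,plane("top",u,.065))
o1,d1=ray("side",(258,325));print("pin side check: proj",)
T=ctrl.calibration("side");E=np.linalg.inv(T["extrinsics"])
def pr(x):
    v=T["camera_matrix"]@(E[:3,:3]@x+E[:3,3]);return v[:2]/v[2]
print(pr(plane("top",pt,.095)),"carrier hole in side",pr(plane("top",(356.5,293.5),.036)))
```

```text
pin top [0.5262 0.161  0.095 ] depth [0.5262 0.161  0.0947]
stand rect ((207.27029418945312, 274.37835693359375), (35.51017761230469, 34.85258483886719), 9.462322235107422) c [0.5263 0.1612 0.03  ]
[array([0.5652, 0.1884]), array([0.4989, 0.2013]), array([0.487 , 0.1331]), array([0.5533, 0.122 ])]
carrier [[ 0.5315 -0.1702]
 [ 0.5014 -0.0877]
 [ 0.4475 -0.1077]
 [ 0.4774 -0.1901]] [ 0.4895 -0.1389] [np.float64(0.0576417335423062), np.float64(0.08792191588966419), np.float64(0.05744751194141988), np.float64(0.08767739907399401)]
rect [ 0.4895 -0.1386] [np.float64(0.05947428513362057), np.float64(0.09016264801807337), np.float64(0.05968492492182136), np.float64(0.08990421751646485)] [np.float64(0.3660827232120652), np.float64(-1.2072178128939064), np.float64(-2.779852822057852), np.float64(1.9320309509380635)] [ 0.4695 -0.1176  0.0379]
hole ((356.2500305175781, 292.75), (7.905693531036377, 8.22192096710205), 71.56504821777344) [ 0.4899 -0.1384  0.036 ]
fence (421, 298) [ 0.4791 -0.2705] 0.029361259530104267
fence (380, 227) [ 0.6233 -0.1879] -0.000929420610233489
fence (296, 276) [ 0.5233 -0.0171] 0.03060340393332761
fence (298, 281) [ 0.5132 -0.0212] 0.029975855920119976
fence (377, 235) [ 0.6069 -0.1817] 0.029234183594473606
fence (416, 301) [ 0.473  -0.2602] 0.03045491509078757
jig [ 0.5232 -0.0168]
jig [ 0.624  -0.1889]
jig [ 0.4787 -0.2722]
jig [ 0.3799 -0.1025]
((357.92803955078125, 286.27764892578125), (85.58499908447266, 98.66612243652344), 59.534454345703125) [[380, 227], [296, 274], [316, 312], [325, 312], [319, 317], [323, 324], [334, 324], [328, 329], [340, 346], [341, 339], [345, 343], [421, 298]]
dropper [ 0.7383 -0.0134  0.065 ]
cup [ 0.7532 -0.1639  0.065 ]
jar [0.7553 0.1481 0.065 ]
pin side check: proj
[256.9063 325.6276] carrier hole in side [394.4936 248.4497]
```

```bash
cat > need.py <<'E'
import sys;from h import *
s=ctrl.observe();R=np.array(s["orientation"]);t=np.array([float(a) for a in sys.argv[1:4]])
print("tool delta",np.round(R.T@(t-s["tool_pos"]),4),"pos",np.round(s["tool_pos"],4),"yaw y",np.degrees(np.arctan2(R[1,1],R[0,1])).round(2),"tilt",np.round(R[:,2],3),"F",np.round(s["contact_force"],1),"w",round(s["width"],4),round(s["finger_force"],1),"t",round(s["time_s"],2),"q",np.round(s["q"],2))
E
echo '[[[0, 0, -0.119], [0, 0, 0], 0.085], [[0, 0, -0.119], [0, 0, 0], 0.085], [[0, 0, -0.119], [0, 0, 0], 0.085], [[0, 0, -0.119], [0, 0, 0], 0.085], [[0, 0, -0.119], [0, 0, 0], 0.085], [[0, 0, 0], [0.037, -0.0055, 0], 0.085], [[0, 0, 0], [0.037, -0.0055, 0], 0.085], [[0, 0, 0], [0.037, -0.0055, 0], 0.085]]' | python3 -m pendant 100
python3 need.py 0.5262 0.161 0.14
```

```text
time_s: 0.77
tool_pos: [0.2245, -0.3965, 0.2305]
orientation: [[0.602, 0.799, -0.001], [0.799, -0.602, 0.001], [0.001, -0.001, -1.0]]
contact_force: [1.2, -0.5, 0.4]
width: 0.0848
finger_force: 0.0
tool delta [ 0.6268 -0.0945  0.0911] pos [ 0.2245 -0.3965  0.2305] yaw y -37.0 tilt [-0.001  0.001 -1.   ] F [ 1.2 -0.5  0.4] w 0.0848 0.0 t 0.77 q [-1.06 -0.   -0.18  1.4   0.    1.16]
```

```bash
echo '[[[0, 0, 0], [0.037, -0.0055, 0], 0.085], [[0, 0, 0], [0.037, -0.0055, 0], 0.085], [[0, 0, 0], [0.037, -0.0055, 0], 0.085], [[0, 0, 0], [0.037, -0.0055, 0], 0.085], [[0, 0, 0], [0.037, -0.0055, 0], 0.085], [[0, 0, 0], [0.037, -0.0055, 0], 0.085], [[0, 0, 0], [0.037, -0.0055, 0], 0.085], [[0, 0, 0], [0.037, -0.0055, 0], 0.085]]' | python3 -m pendant >/dev/null
echo '[[[0, 0, 0], [0.037, -0.0055, 0], 0.085], [[0, 0, 0], [0.037, -0.0055, 0], 0.085], [[0, 0, 0], [0.037, -0.0055, 0], 0.085], [[0, 0, 0], [0.037, -0.0055, 0], 0.085], [[0, 0, 0], [0.037, -0.0055, 0], 0.085], [[0, 0, 0], [0.037, -0.0055, 0.02], 0.085], [[0, 0, 0], [0.037, -0.0055, 0.02], 0.085], [[0, 0, 0], [0, 0, 0.02], 0.085]]' | python3 -m pendant > /dev/null
echo '[[[0, 0, 0], [0, 0, 0.02], 0.085], [[0, 0, 0], [0, 0, 0], 0.085]]' | python3 -m pendant
python3 need.py 0.5262 0.161 0.056
```

```text
time_s: 2.27
tool_pos: [0.4887, 0.0949, 0.1475]
orientation: [[0.599, 0.801, -0.007], [0.801, -0.599, -0.001], [-0.006, -0.005, -1.0]]
contact_force: [0.2, 0.2, -0.1]
width: 0.085
finger_force: 0.0
tool delta [ 0.0759 -0.0092  0.0911] pos [0.4887 0.0949 0.1475] yaw y -36.81 tilt [-0.007 -0.001 -1.   ] F [ 0.2  0.2 -0.1] w 0.085 0.0 t 2.27 q [ 0.19  0.09 -0.26  1.23 -0.    2.4 ]
```

```bash
echo '[[[0, 0, 0], [0.025, -0.003, 0], 0.085], [[0, 0, 0], [0.025, -0.003, 0], 0.085], [[0, 0, 0], [0.026, -0.003, 0], 0.085], [[0, 0, 0], [0, 0, 0], 0.085]]' | python3 -m pendant >/dev/null
python3 need.py 0.5262 0.161 0.056
python3 - <<'E'
from h import *
p,d=ctrl.camera("top");q,_=ctrl.camera("side")
cv2.imwrite("pics/pre.png",np.hstack([p[150:400,100:360],q[230:480,140:440]])[:,:,::-1])
E
```

```text
tool delta [-0.0053 -0.003   0.0967] pos [0.5316 0.1633 0.1527] yaw y -36.8 tilt [ 0.002  0.002 -1.   ] F [-0.8  0.   0.4] w 0.085 0.0 t 2.6 q [ 0.3   0.19 -0.13  1.24  0.    2.51]
```

View pics/pre.png

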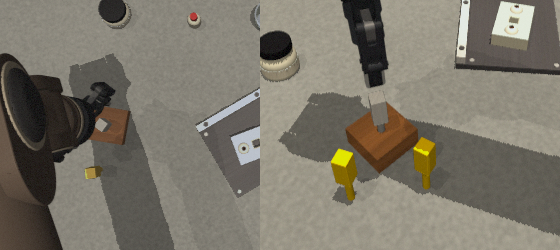

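The gripper stands over the grey pin (left panel about (103,122)); the yellow pins are clear of the fingers. I correct the offset and settle, then descend.

```bash
echo '[[[0, 0, 0], [-0.005, -0.003, 0.02], 0.085], [[0, 0, 0], [0, 0, 0], 0.085], [[0, 0, 0], [0, 0, 0], 0.085]]' | python3 -m pendant >/dev/null
python3 need.py 0.5262 0.161 0.056
```

```text
tool delta [0.0051 0.0005 0.0759] pos [0.5229 0.1573 0.1319] yaw y -36.96 tilt [-0.002 -0.001 -1.   ] F [-0.3 -0.3  0.8] w 0.085 0.0 t 2.95 q [ 0.29  0.18 -0.19  1.2  -0.    2.51]
```

```bash
echo '[[[0, 0, 0], [0.005, 0.0005, 0.015], 0.085], [[0, 0, 0], [0, 0, 0.015], 0.085], [[0, 0, 0], [0, 0, 0.015], 0.085], [[0, 0, 0], [0, 0, 0], 0.085], [[0, 0, 0], [0, 0, 0], 0.085], [[0, 0, 0], [0, 0, 0], 0.085]]' | python3 -m pendant >/dev/null
python3 need.py 0.5262 0.161 0.056
```

```text
tool delta [-0.002  -0.0009  0.0325] pos [0.5281 0.162  0.0885] yaw y -36.93 tilt [ 0.001  0.    -1.   ] F [-0.4  0.8  0. ] w 0.085 0.0 t 3.45 q [ 0.3   0.21 -0.25  1.11 -0.    2.51]
```

```bash
echo '[[[0, 0, 0], [-0.001, -0.0005, 0.011], 0.085], [[0, 0, 0], [0, 0, 0.011], 0.085], [[0, 0, 0], [0, 0, 0.011], 0.085], [[0, 0, 0], [0, 0, 0], 0.085], [[0, 0, 0], [0, 0, 0], 0.085], [[0, 0, 0], [0, 0, 0], 0.085], [[0, 0, 0], [0, 0, 0], 0.085], [[0, 0, 0], [0, 0, 0], 0.085]]' | python3 -m pendant >/dev/null
python3 need.py 0.5262 0.161 0.056
```

```text
tool delta [-0.0011 -0.     -0.0016] pos [0.5269 0.1618 0.0545] yaw y -36.9 tilt [ 0.001  0.    -1.   ] F [ 0.5 -0.2  0.6] w 0.0849 0.0 t 4.12 q [ 0.3   0.23 -0.3   1.03 -0.    2.51]
```

```bash
echo '[[[0, 0, 0], [-0.001, 0, 0], 0.01], [[0, 0, 0], [0, 0, 0], 0.01], [[0, 0, 0], [0, 0, 0], 0.01], [[0, 0, 0], [0, 0, 0], 0.01], [[0, 0, 0], [0, 0, 0], 0.01], [[0, 0, 0], [0, 0, 0], 0.01], [[0, 0, 0], [0, 0, 0], 0.01], [[0, 0, 0], [0, 0, 0], 0.01]]' | python3 -m pendant 100
echo '[[[0, 0, 0], [0, 0, 0], 0.01], [[0, 0, 0], [0, 0, 0], 0.01], [[0, 0, 0], [0, 0, 0], 0.01]]' | python3 -m pendant>/dev/null
python3 need.py 0.5262 0.161 0.056
```

```text
time_s: 4.78
tool_pos: [0.526, 0.1609, 0.0542]
orientation: [[0.6, 0.8, 0.0], [0.8, -0.6, -0.0], [0.0, 0.0, -1.0]]
contact_force: [-0.7, 0.1, 1.4]
width: 0.0189
finger_force: 97.4
tool delta [ 0.0002  0.0001 -0.0018] pos [0.5261 0.1609 0.0542] yaw y -36.9 tilt [ 0. -0. -1.] F [-0.3 -0.5  2.1] w 0.0186 97.5 t 5.03 q [ 0.3   0.23 -0.31  1.03 -0.    2.51]
```

```bash
echo '[[[0, 0, 0], [0, 0, -0.012], 0.01], [[0, 0, 0], [0, 0, -0.012], 0.01], [[0, 0, 0], [0, 0, -0.012], 0.01], [[0, 0, 0], [0, 0, -0.015], 0.01], [[0, 0, 0], [0, 0, -0.015], 0.01], [[0, 0, 0], [0, 0, 0], 0.01], [[0, 0, 0], [0, 0, 0], 0.01], [[0, 0, 0], [0, 0, 0], 0.01]]' | python3 -m pendant
python3 need.py 0.4896 -0.1386 0.12
```

```text
time_s: 5.7
tool_pos: [0.5255, 0.1608, 0.1189]
orientation: [[0.6, 0.8, -0.001], [0.8, -0.6, -0.0], [-0.001, -0.001, -1.0]]
contact_force: [0.1, -0.3, -1.1]
width: 0.0191
finger_force: 98.9
tool delta [-0.261   0.1511 -0.001 ] pos [0.5255 0.1608 0.1189] yaw y -36.9 tilt [-0.001 -0.    -1.   ] F [ 0.1 -0.3 -1.1] w 0.0191 98.9 t 5.7 q [ 0.3   0.2  -0.2   1.17  0.    2.51]
```

```bash
echo '[[[0, 0, 0], [-0.01, 0.006, 0], 0.01], [[0, 0, 0], [-0.02, 0.0115, 0], 0.01], [[0, 0, 0], [-0.02, 0.0115, 0], 0.01], [[0, 0, 0], [-0.02, 0.0115, 0], 0.01], [[0, 0, 0], [-0.02, 0.0115, 0], 0.01], [[0, 0, 0], [-0.02, 0.0115, 0], 0.01], [[0, 0, 0], [-0.02, 0.0115, 0], 0.01], [[0, 0, 0], [-0.02, 0.0115, 0], 0.01]]' | python3 -m pendant>/dev/null
echo '[[[0, 0, 0], [-0.02, 0.0115, 0], 0.01], [[0, 0, 0], [-0.02, 0.0115, 0], 0.01], [[0, 0, 0], [-0.02, 0.0115, 0], 0.01], [[0, 0, 0], [-0.02, 0.0115, 0], 0.01], [[0, 0, 0], [-0.015, 0.009, 0], 0.01], [[0, 0, 0], [-0.01, 0.006, 0], 0.01], [[0, 0, 0], [0, 0, 0], 0.01], [[0, 0, 0], [0, 0, 0], 0.01]]' | python3 -m pendant>/dev/null
echo '[[[0, 0, 0], [0, 0, 0], 0.01], [[0, 0, 0], [0, 0, 0], 0.01], [[0, 0, 0], [0, 0, 0], 0.01], [[0, 0, 0], [0, 0, 0], 0.01]]' | python3 -m pendant
python3 need.py 0.4896 -0.1386 0.12
```

```text
time_s: 7.37
tool_pos: [0.4909, -0.1309, 0.12]
orientation: [[0.599, 0.8, -0.0], [0.8, -0.599, 0.0], [0.0, -0.0, -1.0]]
contact_force: [-0.2, 0.1, -0.7]
width: 0.0187
finger_force: 98.9
tool delta [-0.0069  0.0036  0.    ] pos [ 0.4909 -0.1309  0.12  ] yaw y -36.83 tilt [-0.  0. -1.] F [-0.2  0.1 -0.7] w 0.0187 98.9 t 7.37 q [-0.26  0.12 -0.29  1.16  0.    1.95]
```

```bash
echo '[[[0, 0, 0], [-0.0068, 0.0036, 0.01], 0.01], [[0, 0, 0], [0, 0, 0.012], 0.01], [[0, 0, 0], [0, 0, 0.006], 0.01], [[0, 0, 0], [0, 0, 0], 0.01], [[0, 0, 0], [0, 0, 0], 0.01], [[0, 0, 0], [0, 0, 0], 0.01], [[0, 0, 0], [0, 0, 0], 0.01]]' | python3 -m pendant >/dev/null
python3 need.py 0.4896 -0.1386 0.05
python3 - <<'E'
from h import *
p,d=ctrl.camera("top");q,_=ctrl.camera("side")
np.savez("ins.npz",p=p,q=q)
f=lambda a:cv2.resize(a,(400,400),interpolation=cv2.INTER_CUBIC)
cv2.imwrite("pics/ins.png",np.hstack([f(p[230:350,290:410]),f(q[180:300,330:450])])[:,:,::-1])
E
```

```text
tool delta [ 0.0003 -0.0007  0.0425] pos [ 0.4899 -0.1393  0.0925] yaw y -36.89 tilt [ 0.001 -0.    -1.   ] F [-0.5  0.1 -0.5] w 0.0192 98.9 t 7.95 q [-0.28  0.13 -0.34  1.1   0.    1.94]
```

View pics/ins.png

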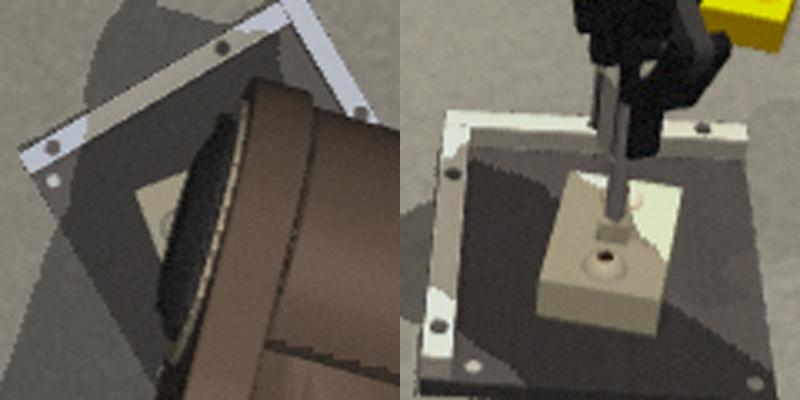

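The right panel shows the shank tip (about (616,220)) directly above the hole mouth (about (613,230)), which agrees with the numbers. I insert gently.

```bash
echo '[[[0, 0, 0], [0, -0.0005, 0.004], 0.01], [[0, 0, 0], [0, 0, 0.004], 0.01], [[0, 0, 0], [0, 0, 0.004], 0.01], [[0, 0, 0], [0, 0, 0.003], 0.01], [[0, 0, 0], [0, 0, 0], 0.01], [[0, 0, 0], [0, 0, 0], 0.01], [[0, 0, 0], [0, 0, 0], 0.01]]' | python3 -m pendant 
python3 need.py 0.4896 -0.1386 0.062
```

```text
time_s: 8.63
tool_pos: [0.4892, -0.1389, 0.077]
orientation: [[0.6, 0.8, -0.0], [0.8, -0.6, 0.0], [0.0, -0.0, -1.0]]
contact_force: [0.9, 0.0, -0.4]
width: 0.0191
finger_force: 98.9
tool delta [0.0005 0.0002 0.015 ] pos [ 0.4892 -0.1389  0.077 ] yaw y -36.9 tilt [-0.  0. -1.] F [ 0.9  0.  -0.4] w 0.0191 98.9 t 8.63 q [-0.28  0.14 -0.36  1.07  0.    1.94]
```

```bash
echo '[[[0, 0, 0], [0, 0, 0.004], 0.01], [[0, 0, 0], [0, 0, 0.004], 0.01], [[0, 0, 0], [0, 0, 0.0045], 0.01], [[0, 0, 0], [0, 0, 0], 0.01], [[0, 0, 0], [0, 0, 0], 0.01], [[0, 0, 0], [0, 0, 0], 0.01], [[0, 0, 0], [0, 0, 0], 0.01]]' | python3 -m pendant >/dev/null
python3 need.py 0.5543 -0.1584 0.0645
```

```text
tool delta [0.0235 0.0637 0.0002] pos [ 0.4893 -0.1389  0.0647] yaw y -36.9 tilt [ 0. -0. -1.] F [ 0.3 -1.2 -0.6] w 0.0187 98.9 t 9.22 q [-0.28  0.15 -0.38  1.04 -0.    1.94]
```

```bash
echo '[[[0, 0, 0], [0.0046, 0.002, 0], 0.01], [[0, 0, 0], [0.0046, 0.002, 0], 0.01], [[0, 0, 0], [0.0046, 0.002, 0], 0.01], [[0, 0, 0], [0.0046, 0.002, 0], 0.01], [[0, 0, 0], [0.0046, 0.002, 0], 0.01], [[0, 0, 0], [0.0046, 0.002, 0], 0.01], [[0, 0, 0], [0.0046, 0.002, 0], 0.01], [[0, 0, 0], [0, 0, 0], 0.01]]' | python3 -m pendant >/dev/null
python3 need.py 0.5543 -0.1584 0.0645
echo '[[[0, 0, 0], [0.0028, 0.0012, 0], 0.01], [[0, 0, 0], [0.0028, 0.0012, 0], 0.01], [[0, 0, 0], [0, 0, 0], 0.01], [[0, 0, 0], [0, 0, 0], 0.01], [[0, 0, 0], [0, 0, 0], 0.01]]' | python3 -m pendant >/dev/null
python3 need.py 0.5543 -0.1584 0.0645
```

```text
tool delta [-0.0098  0.0493 -0.    ] pos [ 0.5207 -0.121   0.0645] yaw y -36.86 tilt [ 0.001  0.    -1.   ] F [-0.2 -0.1 -0. ] w 0.0186 98.9 t 9.88 q [-0.23  0.2  -0.33  1.05  0.    1.99]
tool delta [-0.0142  0.0475 -0.    ] pos [ 0.5249 -0.1185  0.0645] yaw y -36.9 tilt [-0.  0. -1.] F [-0.3  0.   0.7] w 0.0188 99.0 t 10.3 q [-0.22  0.2  -0.32  1.05  0.    1.99]
```

```bash
for i in 1 ; do echo '[[[0, 0, 0], [0.0014, 0.0006, 0], 0.01], [[0, 0, 0], [0.0014, 0.0006, 0], 0.01], [[0, 0, 0], [0, 0, 0], 0.01], [[0, 0, 0], [0, 0, 0], 0.01]]' | python3 -m pendant | grep contact
echo '[[[0, 0, 0], [0.0014, 0.0006, 0], 0.01], [[0, 0, 0], [0, 0, 0], 0.01], [[0, 0, 0], [0, 0, 0], 0.01], [[0, 0, 0], [0, 0, 0], 0.01]]' | python3 -m pendant | grep contact
echo '[[[0, 0, 0], [0.0014, 0.0006, 0], 0.01], [[0, 0, 0], [0, 0, 0], 0.01], [[0, 0, 0], [0, 0, 0], 0.01], [[0, 0, 0], [0, 0, 0], 0.01]]' | python3 -m pendant | grep contact; done
python3 need.py 0.5543 -0.1584 0.0645
```

```text
contact_force: [-0.9, -0.1, -1.2]
contact_force: [-0.2, 0.6, -1.2]
contact_force: [0.3, -0.3, -0.2]
tool delta [-0.02   0.045  0.   ] pos [ 0.5303 -0.1154  0.0645] yaw y -36.9 tilt [ 0.  0. -1.] F [ 0.3 -0.3 -0.2] w 0.0188 99.0 t 11.3 q [-0.21  0.21 -0.31  1.05  0.    2.  ]
```

```bash
echo '[[[0, 0, 0], [0.0009, 0.0004, 0], 0.01], [[0, 0, 0], [0, 0, 0], 0.01], [[0, 0, 0], [0, 0, 0], 0.01], [[0, 0, 0], [0, 0, 0], 0.01]]' | python3 -m pendant | grep contact
echo '[[[0, 0, 0], [0.0009, 0.0004, 0], 0.01], [[0, 0, 0], [0, 0, 0], 0.01], [[0, 0, 0], [0, 0, 0], 0.01], [[0, 0, 0], [0, 0, 0], 0.01]]' | python3 -m pendant | grep contact
python3 need.py 0.5543 -0.1584 0.0645
python3 - <<'E'
from h import *
p,d=ctrl.camera("top");q,_=ctrl.camera("side")
f=lambda a:cv2.resize(a,(400,400),interpolation=cv2.INTER_CUBIC)
cv2.imwrite("pics/push1.png",np.hstack([f(p[230:350,290:410]),f(q[180:300,330:450])])[:,:,::-1])
E
```

```text
contact_force: [1.0, -0.3, -0.2]
contact_force: [0.1, -0.4, -0.3]
tool delta [-0.0218  0.0442 -0.    ] pos [ 0.532  -0.1145  0.0645] yaw y -36.9 tilt [ 0.  0. -1.] F [ 0.1 -0.4 -0.3] w 0.0189 99.0 t 11.97 q [-0.21  0.21 -0.31  1.05  0.    2.  ]
```

View pics/push1.png

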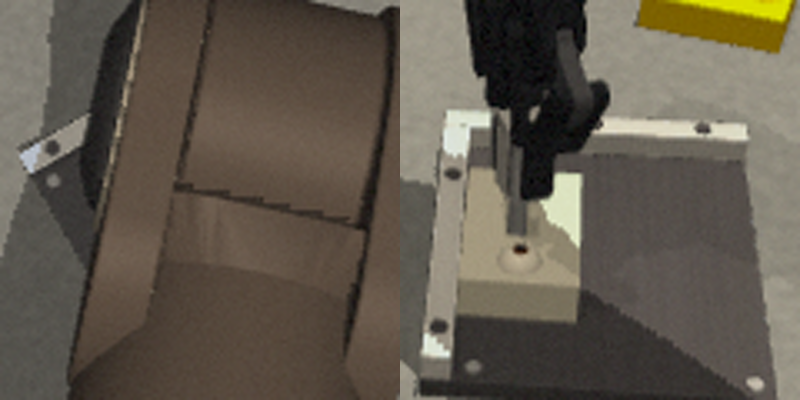

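The side view shows the carrier almost at stop_y (its left edge at crop x≈462, beside the fence) and already nearly square. I continue in 1 mm steps until force builds.

```bash
echo '[[[0, 0, 0], [0.0009, 0.0004, 0], 0.01], [[0, 0, 0], [0, 0, 0], 0.01], [[0, 0, 0], [0, 0, 0], 0.01], [[0, 0, 0], [0, 0, 0], 0.01]]' | python3 -m pendant | grep contact
echo '[[[0, 0, 0], [0.0009, 0.0004, 0], 0.01], [[0, 0, 0], [0, 0, 0], 0.01], [[0, 0, 0], [0, 0, 0], 0.01], [[0, 0, 0], [0, 0, 0], 0.01]]' | python3 -m pendant | grep contact
python3 need.py 0.5543 -0.1584 0.0645
```

```text
contact_force: [-1.0, -1.0, -0.8]
contact_force: [-4.2, -1.8, 2.3]
tool delta [-0.0227  0.0438 -0.0001] pos [ 0.5329 -0.1139  0.0644] yaw y -36.92 tilt [-0.001 -0.001 -1.   ] F [-4.2 -1.8  2.3] w 0.0188 99.3 t 12.73 q [-0.21  0.22 -0.3   1.05 -0.    2.01]
```

```bash
echo '[[[0, 0, 0], [-0.0012, 0.0028, 0], 0.01], [[0, 0, 0], [-0.0012, 0.0028, 0], 0.01], [[0, 0, 0], [-0.0012, 0.0028, 0], 0.01], [[0, 0, 0], [-0.0012, 0.0028, 0], 0.01], [[0, 0, 0], [0, 0, 0], 0.01], [[0, 0, 0], [0, 0, 0], 0.01], [[0, 0, 0], [0, 0, 0], 0.01]]' | python3 -m pendant | grep contact
echo '[[[0, 0, 0], [-0.0012, 0.0028, 0], 0.01], [[0, 0, 0], [-0.0012, 0.0028, 0], 0.01], [[0, 0, 0], [-0.0012, 0.0028, 0], 0.01], [[0, 0, 0], [-0.0012, 0.0028, 0], 0.01], [[0, 0, 0], [0, 0, 0], 0.01], [[0, 0, 0], [0, 0, 0], 0.01], [[0, 0, 0], [0, 0, 0], 0.01]]' | python3 -m pendant | grep contact
python3 need.py 0.5543 -0.1584 0.0645
```

```text
contact_force: [-4.7, -2.2, -0.5]
contact_force: [-3.6, -3.2, -1.5]
tool delta [-0.0133  0.0212 -0.0004] pos [ 0.5453 -0.135   0.0641] yaw y -36.92 tilt [-0.001 -0.001 -1.   ] F [-3.6 -3.2 -1.5] w 0.0187 99.0 t 13.9 q [-0.24  0.25 -0.26  1.06 -0.    1.97]
```

```bash
echo '[[[0, 0, 0], [-0.0012, 0.0028, 0], 0.01], [[0, 0, 0], [-0.0012, 0.0028, 0], 0.01], [[0, 0, 0], [-0.0012, 0.0028, 0], 0.01], [[0, 0, 0], [-0.0012, 0.0028, 0], 0.01], [[0, 0, 0], [0, 0, 0], 0.01], [[0, 0, 0], [0, 0, 0], 0.01], [[0, 0, 0], [0, 0, 0], 0.01]]' | python3 -m pendant | grep contact
echo '[[[0, 0, 0], [-0.0012, 0.0028, 0], 0.01], [[0, 0, 0], [-0.0012, 0.0028, 0], 0.01], [[0, 0, 0], [0, 0, 0], 0.01], [[0, 0, 0], [0, 0, 0], 0.01], [[0, 0, 0], [0, 0, 0], 0.01]]' | python3 -m pendant | grep contact
python3 need.py 0.5543 -0.1584 0.0645
```

```text
contact_force: [-4.5, -3.2, -2.5]
contact_force: [-4.3, -2.8, -1.5]
tool delta [-0.0063  0.0045 -0.0004] pos [ 0.5545 -0.1507  0.0641] yaw y -36.91 tilt [-0.001 -0.    -1.   ] F [-4.3 -2.8 -1.5] w 0.0187 98.9 t 14.9 q [-0.26  0.27 -0.23  1.07 -0.    1.95]
```

```bash
echo '[[[0, 0, 0], [-0.0008, 0.0018, 0], 0.01], [[0, 0, 0], [-0.0008, 0.0018, 0], 0.01], [[0, 0, 0], [0, 0, 0], 0.01], [[0, 0, 0], [0, 0, 0], 0.01], [[0, 0, 0], [0, 0, 0], 0.01]]' | python3 -m pendant | grep contact
echo '[[[0, 0, 0], [-0.0008, 0.0018, 0], 0.01], [[0, 0, 0], [0, 0, 0], 0.01], [[0, 0, 0], [0, 0, 0], 0.01], [[0, 0, 0], [0, 0, 0], 0.01]]' | python3 -m pendant | grep contact
echo '[[[0, 0, 0], [-0.0004, 0.0009, 0], 0.01], [[0, 0, 0], [0, 0, 0], 0.01], [[0, 0, 0], [0, 0, 0], 0.01], [[0, 0, 0], [0, 0, 0], 0.01]]' | python3 -m pendant | grep contact
python3 need.py 0.5543 -0.1584 0.0645
```

```text
contact_force: [-4.7, -2.0, -2.3]
contact_force: [-5.2, -1.9, -1.6]
contact_force: [-4.3, -1.1, -1.9]
tool delta [-0.0038 -0.0017 -0.0003] pos [ 0.5579 -0.1564  0.0642] yaw y -36.89 tilt [-0.001  0.    -1.   ] F [-4.3 -1.1 -1.9] w 0.0191 98.9 t 15.98 q [-0.27  0.28 -0.22  1.07 -0.    1.94]
```

```bash
echo '[[[0, 0, 0], [-0.0004, 0.0009, 0], 0.01], [[0, 0, 0], [0, 0, 0], 0.01], [[0, 0, 0], [0, 0, 0], 0.01], [[0, 0, 0], [0, 0, 0], 0.01]]' | python3 -m pendant | grep contact
echo '[[[0, 0, 0], [-0.0004, 0.0009, 0], 0.01], [[0, 0, 0], [0, 0, 0], 0.01], [[0, 0, 0], [0, 0, 0], 0.01], [[0, 0, 0], [0, 0, 0], 0.01]]' | python3 -m pendant | grep contact
echo '[[[0, 0, 0], [-0.0004, 0.0009, 0], 0.01], [[0, 0, 0], [0, 0, 0], 0.01], [[0, 0, 0], [0, 0, 0], 0.01], [[0, 0, 0], [0, 0, 0], 0.01]]' | python3 -m pendant | grep contact
python3 need.py 0.5543 -0.1584 0.0645
```

```text
contact_force: [-5.5, -2.4, -1.4]
contact_force: [-4.6, -2.4, -1.5]
contact_force: [-4.9, -1.3, -1.3]
tool delta [-0.0027 -0.0043 -0.0002] pos [ 0.5593 -0.1588  0.0643] yaw y -36.89 tilt [-0.001  0.    -1.   ] F [-4.9 -1.3 -1.3] w 0.0185 99.0 t 16.98 q [-0.28  0.28 -0.22  1.07  0.    1.94]
```

```bash
echo '[[[0, 0, 0], [-0.0004, 0.0009, 0], 0.01], [[0, 0, 0], [0, 0, 0], 0.01], [[0, 0, 0], [0, 0, 0], 0.01], [[0, 0, 0], [0, 0, 0], 0.01]]' | python3 -m pendant | grep contact
echo '[[[0, 0, 0], [-0.0004, 0.0009, 0], 0.01], [[0, 0, 0], [0, 0, 0], 0.01], [[0, 0, 0], [0, 0, 0], 0.01], [[0, 0, 0], [0, 0, 0], 0.01]]' | python3 -m pendant | grep contact
python3 need.py 0.5543 -0.1584 0.0645
python3 - <<'E'
from h import *
q,_=ctrl.camera("side")
cv2.imwrite("pics/push2.png",cv2.resize(q[190:310,330:450],(600,600),interpolation=cv2.INTER_CUBIC)[:,:,::-1])
E
```

```text
contact_force: [-6.0, -1.5, -0.6]
contact_force: [-6.5, 0.6, -0.4]
tool delta [-0.0022 -0.0052 -0.0002] pos [ 0.5598 -0.1597  0.0643] yaw y -36.87 tilt [-0.002  0.002 -1.   ] F [-6.5  0.6 -0.4] w 0.0191 99.4 t 17.65 q [-0.28  0.28 -0.21  1.07  0.    1.94]
```

View pics/push2.png

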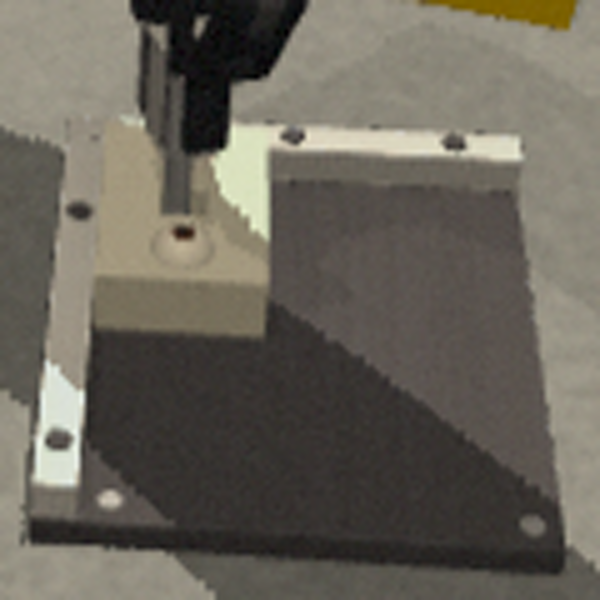

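The carrier sits flush against both fences: its left edge is on stop_y and its far edge on stop_x, with reaction on both. I press a little harder.

```bash
echo '[[[0, 0, 0], [0.0001, 0.0009, 0], 0.01], [[0, 0, 0], [0.0002, 0.0009, 0], 0.01], [[0, 0, 0], [0, 0, 0], 0.01], [[0, 0, 0], [0, 0, 0], 0.01], [[0, 0, 0], [0, 0, 0], 0.01], [[0, 0, 0], [0, 0, 0], 0.01]]' | python3 -m pendant | grep contact
python3 need.py 0.5543 -0.1584 0.0645
echo '[[[0, 0, 0], [0, 0, 0], 0.01], [[0, 0, 0], [0, 0, 0], 0.01], [[0, 0, 0], [0, 0, 0], 0.01], [[0, 0, 0], [0, 0, 0], 0.01], [[0, 0, 0], [0, 0, 0], 0.01], [[0, 0, 0], [0, 0, 0], 0.01]]' | python3 -m pendant | grep contact
```

```text
contact_force: [-11.7, 4.1, 4.2]
tool delta [-0.0023 -0.0055 -0.0003] pos [ 0.56   -0.1599  0.0642] yaw y -36.86 tilt [-0.004  0.003 -1.   ] F [-11.7   4.1   4.2] w 0.0189 99.9 t 18.2 q [-0.28  0.29 -0.21  1.08  0.    1.93]
contact_force: [-10.1, 3.9, 3.0]
```

Run:
```python
from h import *
q,_=ctrl.camera("side")
cv2.imwrite("pics/fin.png",cv2.resize(q[190:310,330:450],(600,600),interpolation=cv2.INTER_CUBIC)[:,:,::-1])
```

```text
(no output)
```

View pics/fin.png

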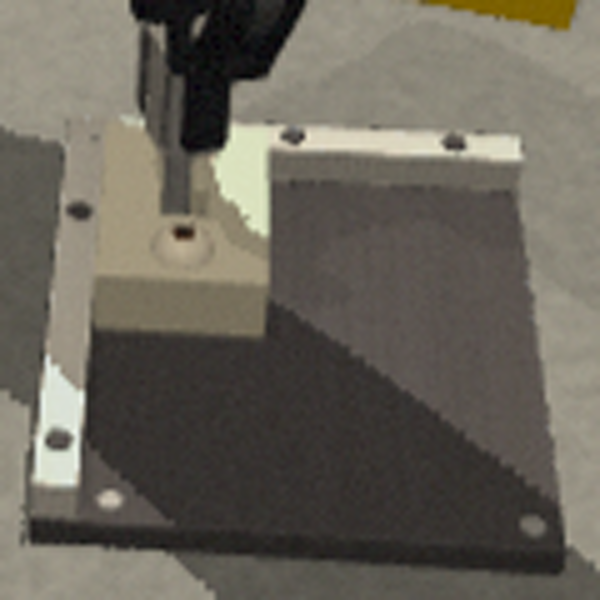

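The carrier is flat, square and in the corner (left edge at x≈95, front face at y≈275–335), and the pin is upright in the hole. I hand it in.

```bash
python3 -c "
from workcell import ctrl
print(ctrl.hand_in())"
```

```text
the job is handed in; nothing more can be done
None
```

I handed the job in with the pin still gripped in the carrier's hole, pressing the carrier flush into the jig corner at about 8 N on stop_x and 7 N on stop_y (from the wrist force); the judge's verdict was not shown.

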